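# Make up the red and the blue class kit

## Task

Make up the two class kits: the blue ink bottle and the blue paint tube go into the kit tray with the blue ends, and the dark red ink bottle, the red paint tube and the glue stick into the kit tray with the red ends. Each thing belongs in the recess cut for it, fully down: the bottle upright in the large round well, the tube lying in the long cradle, the glue stick upright in the small round well. Lower the glass bottles in without dropping them, and leave the black ink bottle where it stands.

Things in the scene. Friction and masses are not known exactly. Their poses are not given: they have to be found in the camera images.
- ink_blue: Blue ink: round navy glass bottle with a bright red screw cap; body 43 mm diameter up to 43 mm height, rounded shoulder up to 50, cap 26 mm diameter, 60 mm high in all. Origin at the centre of its underside, z up along its axis. It stands loose on the table; 85 g, mass varies.
- ink_red: Dark red ink: round burgundy glass bottle with a white screw cap; body 43 mm diameter up to 43 mm height, rounded shoulder up to 50, cap 26 mm diameter, 60 mm high in all. Origin at the centre of its underside, z up along its axis. It stands loose on the table; 85 g, mass varies.
- ink_black: Black ink, not part of either kit: square black bottle 44 x 44 mm, 40 mm high, with a black screw cap 26 mm in diameter, 57 mm high in all; to be left where it stands. Origin at the centre of its underside.
- glue: Glue stick standing upright on its yellow end, dark blue cap on top; 26 mm diameter, 89 mm high, 35 g. Origin at the centre of its underside, z up along its axis.
- tube_blue: Blue paint tube lying flat, white with a blue band at its flat end and a black cap; 36 mm wide (x), 105 mm long (y, cap at +y), 23 mm high, 45 g. Origin at its middle, on its underside; z up. It may lie either way round in its cradle.
- tube_red: Red paint tube lying flat, white with a red band at its flat end and a black cap; 36 mm wide (x), 115 mm long (y, cap at +y), 21 mm high, 45 g. Origin at its middle, on its underside; z up. It may lie either way round in its cradle.
- tray_red: Wooden kit tray with red ends, empty. Fixed, flat, 280x76 mm, 24 high. Origin: centre of underside; x along it, z up. Recess floors 8 above the table, rims 16 higher. Recesses at y=0: round ink well, 60 wide, at x=+93; tube cradle 131 (x) by 52 at x=-9.5, side walls only at its end 28 mm, open between for fingers; small round well, 43 wide, at x=-102.5.
- tray_blue: Wooden kit tray with blue ends. Fixed, flat, 280x76 mm, 24 high. Origin: centre of underside; x along it, z up. Recess floors 8 above the table, rims 16 higher. Recesses at y=0: round ink well, 60 wide, at x=+93; tube cradle 131 (x) by 52 at x=-9.5, side walls only at its end 28 mm, open between for fingers; small round well, 43 wide, at x=-102.5 (holds a fixed sharpener).
There are look-alikes about, which are no part of the job. Leave any green or orange look-alike of the ink_red alone.

How it is judged:
At the end, for the whole second after the job is handed in: Each thing rests on the floor of its own recess in its own tray (height within 4 mm): bottles and glue stick within 12 mm of the well's centre, upright within 0.15 rad; tubes within 15 mm of the cradle's centre, flat within 0.15 rad, along it within 0.3 rad; all released and at rest (x of ink_blue in the frame of tray_blue between 0.081 and 0.105 m and y of ink_blue in the frame of tray_blue between -0.012 and 0.012 m and z of ink_blue in the frame of tray_blue between 0.004 and 0.012 m and angle between each of ink_blue, tube_blue, ink_red, tube_red, glue's own z axis and vertical below 0.15 rad and linear speed of each of ink_blue, tube_blue, ink_red, tube_red, glue below 0.02 m/s and x of tube_blue in the frame of tray_blue between -0.0245 and 0.0055 m and y of tube_blue in the frame of tray_blue between -0.015 and 0.015 m and z of tube_blue in the frame of tray_blue between 0.004 and 0.012 m and angle between the y axis of tube_blue and the x axis of tray_blue, either way round below 0.3 rad and x of ink_red in the frame of tray_red between 0.081 and 0.105 m and y of ink_red in the frame of tray_red between -0.012 and 0.012 m and z of ink_red in the frame of tray_red between 0.004 and 0.012 m and x of tube_red in the frame of tray_red between -0.0245 and 0.0055 m and y of tube_red in the frame of tray_red between -0.015 and 0.015 m and z of tube_red in the frame of tray_red between 0.004 and 0.012 m and angle between the y axis of tube_red and the x axis of tray_red, either way round below 0.3 rad and x of glue in the frame of tray_red between -0.1145 and -0.0905 m and y of glue in the frame of tray_red between -0.012 and 0.012 m and z of glue in the frame of tray_red between 0.004 and 0.012 m); the robot touches nothing.
It fails at once if the black ink bottle is moved more than 20 mm (distance of ink_black from where it was at the start of the episode above 0.02 m).
It fails at once if the blue ink bottle is dropped (falls freely at more than 0.6 m/s, about 2 cm) (linear speed of ink_blue above 0.6 m/s and contact force between the fingers and ink_blue below 0.02 N and contact force between ink_blue and anything else below 0.02 N).
It fails at once if the dark red ink bottle is dropped (falls freely at more than 0.6 m/s, about 2 cm) (linear speed of ink_red above 0.6 m/s and contact force between the fingers and ink_red below 0.02 N and contact force between ink_red and anything else below 0.02 N).
It also fails if it takes over 125 s, if anything falls off the work surface, if the arm or the gripper's body presses on something with over 40 N, if the wrist force passes 120 N, or if a joint passes its speed limit or range.

## Robot

A 6-joint arm with a two-finger parallel gripper is mounted at the origin on a cart in front of the work surface, level with it; the furniture and walls round the work are solid. World frame = base frame: x ahead of the robot, y to its left, z up, the work surface at z = 0. Lengths are in m, angles in rad, forces in N, time in s.
With the tool pointing down it reaches from about 0.425 to 0.95 m from the base axis. Payload 3.5 kg.
Tool frame: the origin (TCP) lies on the centre line of the jaws, within the pads' length; the fingertips stand 17 mm ahead of it and the grasp point (between the pads) lies 2 mm behind it; z points along the fingers, y is the line along which they close (so a half turn about z gives the same grasp; the last joint's range is limited). The gripper opens to 85 mm and grips with 20 to 120 N. Pads are 22 mm wide; open, the fingers measure 114 mm over their backs; the gripper's body (76 mm by 85 mm) begins 54 mm behind the grasp point. The pads swing forward as they close: fully open they stand 13 mm farther back than shut.
Start: joints at [-1.297, 0.286, 1.577, -0, 1.279, -0.15], TCP at [0.278, -0.615, 0.248] pointing down, gripper open.
Joint ranges: [-2.77, 2.77], [-0.9, 2.22], [0.21, 2.48], [-1.53, 4.67], [0.24, 2.81], [-2.84, 2.84]. Speed limits (rad/s): [2.79, 2.79, 3.14, 3.14, 3.14, 3.14].

## Interface

Orientations are given as a unit quaternion [x, y, z, w].
In Python, from plant import ctrl gives the robot as it stands. The module is installed in compiled form; this text tells all that it offers.
- The arm moves only by the tool drive_tool, never from a script. Its argument "moves" is a list of rows, each a list of 3 entries, a list of its own where there are three numbers: the turn, a rotation vector about the tool's x, y, z in rad, then the shift along the tool's x, y, z in m, then the finger opening in m, from 0 to 0.0854. A call has 1 to 5 rows; each row shifts and turns the commanded pose from where the row before left it, along the tool's axes as they then stand; what a row does not reach is not made up. A row lasts 1/8 s, in which the tool goes at most 62.5 mm and 10.7 degrees, less where a joint would pass 70% of its speed; a pose out of reach is approached as far as the arm can. A call with a gripper value outside its range is refused whole. The fingers move at their own pace and stop on an object; "grip_force" is the grip in N (left out, the last holds). Time passes only in rows, so rows that do not move let the fingers close. It gives the time, the measured TCP pose, the force, the opening and the grip force at its end, in the units of the state.
- ctrl.get_state(): the state, without advancing time (a new reading comes with each control period).
- ctrl.read_camera(name): name is "scene" or "top"; returns a dict with "image" (480x640x3 uint8, red, green, blue), "fx", "fy", "cx", "cy" (pixels), "dist" ([k1, k2, p1, p2, k3] as OpenCV has them; the pictures are not rectified), "R" (3x3) and "t" (3): a world point X has camera coordinates R X + t. Camera axes: x right, y down, z forward; pixel columns grow to the right and rows downward; lengths in m; the calibration is good to about 2 mm. A picture is of the moment at which its call begins. There is no depth.
- ctrl.sign_off(): hands the job in; it is judged then, once.
The state is a dict: "time": time; "qpos": joint angles; "dq": joint speeds; "joint_efforts": joint torques, N m; "eef_pos": TCP position; "tcp_rot": TCP orientation; "contact_force": force on the tool from outside, world axes, zero at the start; "wrist_torque": the same for the moment, N m; "opening": opening from 0.0 (shut) to 1.0 (fully open); "finger_force": force on a finger pad.
Only numpy, scipy, OpenCV 4.12 (cv2) and the standard library are available. Lean on these libraries where they do the work, as an engineer would, in place of code of your own. Each camera call takes 0.05 s, during which the arm holds its last target. There are 200 camera calls.

## Working session

There is one attempt and no reset: what is moved stays moved. The work goes in short steps, Python scripts to look and compute and a tool call to move; the robot and the scene stay as the last step left them, time stands still between calls to the robot, and variables do not carry over. Pictures are saved under pics/ and viewed, at most 14 in all, crops included, and the job is handed in when it is done.

Besides the shell and the picture viewer there is one more tool, called as name(argument=value, ...), one argument or row to a line, values as JSON. drive_tool: Moves the arm, as the interface text tells. Its arguments: {"type":"object","properties":{"moves":{"type":"array","items":{"type":"array"}},"grip_force":{"type":"number"}},"required":["moves"]}

```bash
mkdir -p pics; cat > h.py <<'E'
import numpy as np, cv2
from plant import ctrl
def cam(n,save=None):
    c=ctrl.read_camera(n); c['K']=np.array([[c['fx'],0,c['cx']],[0,c['fy'],c['cy']],[0,0,1.]])
    if save: cv2.imwrite('pics/'+save,c['image'][:,:,::-1])
    return c
def ray(c,uv,z):
    p=cv2.undistortPoints(np.array([[uv]],float),c['K'],np.array(c['dist'],float))[0,0]
    R=np.array(c['R']);t=np.array(c['t']);o=-R.T@t;d=R.T@np.array([p[0],p[1],1.])
    return o+d*(z-o[2])/d[2]
def proj(c,X):
    R=np.array(c['R']);return cv2.projectPoints(np.array([X],float),cv2.Rodrigues(R)[0],np.array(c['t'],float),c['K'],np.array(c['dist'],float))[0][0,0]
E
python3 - <<'E'
from h import *
for n in('top','scene'):
    c=cam(n,n+'0.png'); print(n,-np.array(c['R']).T@c['t'],c['fx'],np.array(c['R']).round(3).tolist())
print(ctrl.get_state())
E
```

```text
top [0.3533221  0.04025741 1.55636689] 558.3599966706822 [[0.011, -1.0, 0.001], [-0.994, -0.011, -0.105], [0.105, 0.0, -0.994]]
scene [-0.19466025  0.76791789  0.60993913] 502.55981970058224 [[-0.72, -0.693, 0.026], [-0.357, 0.339, -0.87], [0.594, -0.636, -0.492]]
{'time': 0.1, 'qpos': array([-1.29701091e+00,  2.87089688e-01,  1.57808334e+00,  2.85230277e-07,
        1.27859581e+00, -1.50003969e-01]), 'dq': array([ 5.13207115e-05, -9.86840089e-04, -2.09846746e-03,  2.55787591e-03,
        1.80883148e-05,  8.58846283e-04]), 'joint_efforts': array([ 9.31345785e-04, -4.07294726e+01, -2.93697506e+01, -1.53643218e-04,
        3.45520319e-03,  7.48897861e-06]), 'eef_pos': array([ 0.27743833, -0.61471352,  0.2470485 ]), 'tcp_rot': array([ 9.77633622e-01,  2.10312426e-01, -6.71636711e-05, -1.08601910e-03]), 'contact_force': array([ 0.03091002, -0.31125437, -0.67442716]), 'wrist_torque': array([ 0.00864125, -0.01727144,  0.02603881]), 'finger_force': 0.0, 'opening': 1.0014276181000967}
```

View pics/top0.png

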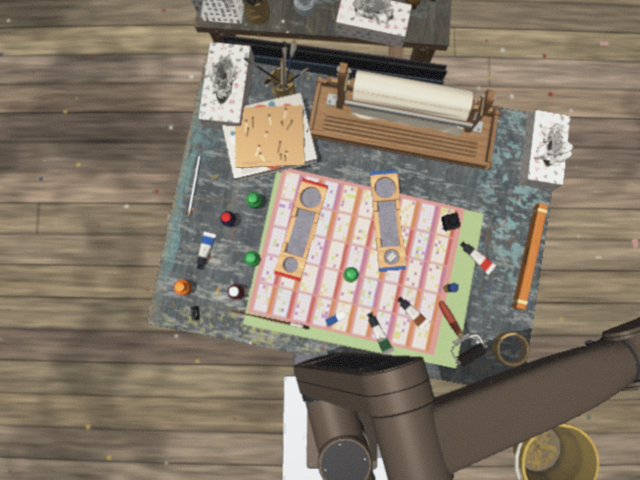

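View pics/scene0.png

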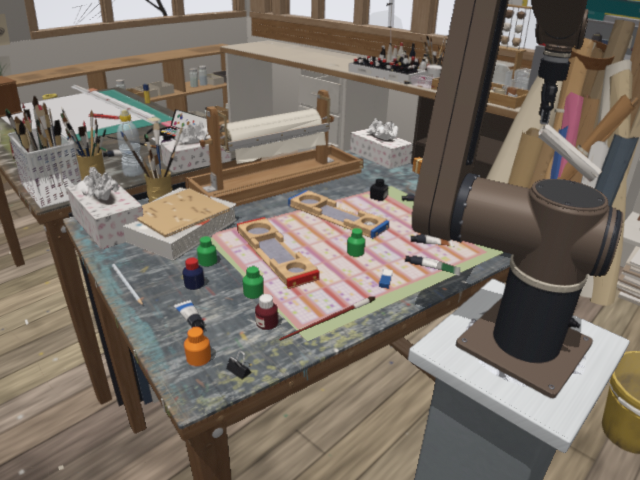

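The top view shows ink_blue near (227,218), ink_red (236,292), tube_blue (206,250), tube_red (478,258), glue (453,288) and black ink (451,221). The red tray runs (315,182)-(288,275) and the blue tray (383,177)-(391,267). Next I zoom in and measure.

```bash
python3 - <<'E'
from h import *
im=cv2.imread('pics/top0.png')
a=cv2.resize(im[165:335,165:335],None,fx=3.5,fy=3.5,interpolation=cv2.INTER_CUBIC)
cv2.imwrite('pics/c1.png',a)
a=cv2.resize(im[165:335,340:510],None,fx=3.5,fy=3.5,interpolation=cv2.INTER_CUBIC)
cv2.imwrite('pics/c2.png',a)
E
```

```text
(no output)
```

View pics/c1.png

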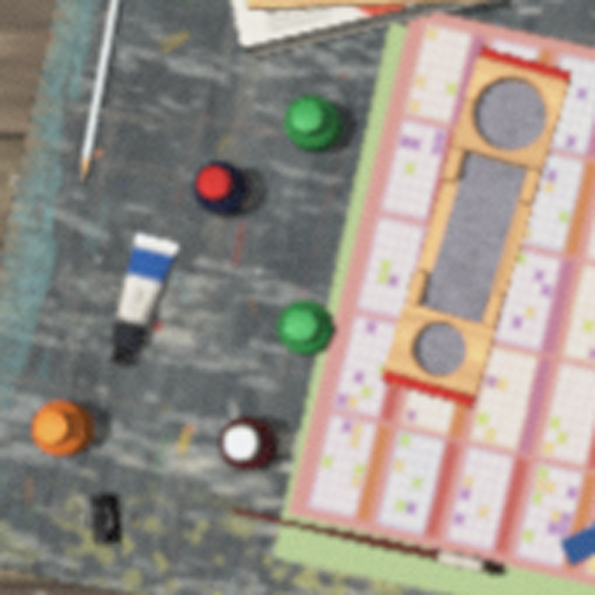

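View pics/c2.png

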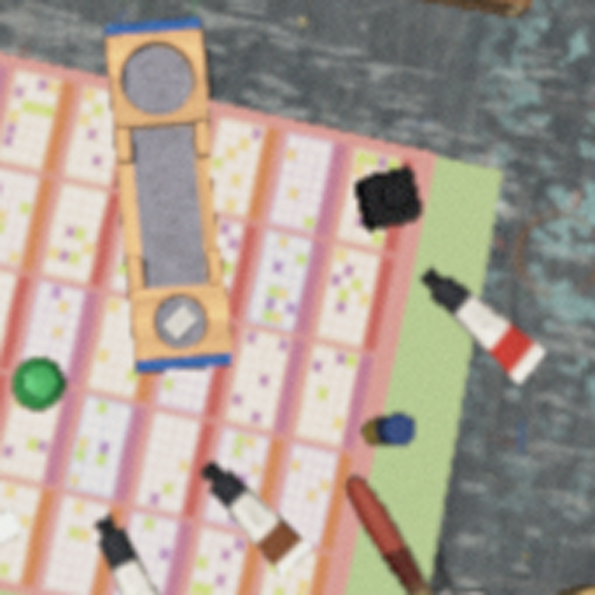

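Both crops confirm the identities. Left crop: ink_blue cap (213,183), ink_red cap (240,442), tube_blue (145,298). Right crop: black ink (388,198), tube_red (482,325), glue (395,430). Next come masks and rays.

```bash
cat > m.py <<'E'
from h import *
def hsv(c): return cv2.cvtColor(c['image'],cv2.COLOR_RGB2HSV)
def mask(c,lo,hi,box):
    H=hsv(c); m=cv2.inRange(H,np.array(lo),np.array(hi))
    if lo[0]<5: m|=cv2.inRange(H,np.array([172,lo[1],lo[2]]),np.array([180,hi[1],hi[2]]))
    k=np.zeros_like(m);x0,y0,x1,y1=box;k[y0:y1,x0:x1]=m[y0:y1,x0:x1];return k
def blob(m):
    n,l,s,ce=cv2.connectedComponentsWithStats(m); i=1+np.argmax(s[1:,4]); return ce[i],s[i],(l==i)
E
python3 - <<'E'
from m import *
T=cam('top')
def rep(n,lo,hi,box,z,c=T):
    ce,s,_=blob(mask(c,lo,hi,box)); print(n,ce.round(1),s,ray(c,ce,z).round(4)); return ray(c,ce,z)
rep('inkblue cap',(0,150,100),(6,255,255),(215,205,240,232),.056)
rep('inkred cap',(0,0,150),(180,60,255),(225,280,250,305),.057)
rep('glue cap',(105,100,50),(125,255,255),(440,275,465,300),.07)
rep('black',(0,0,0),(180,255,60),(435,205,468,235),.04)
for n,box in(('tb',(190,225,222,275)),('tr',(455,235,500,280))):
    # whole tube: white+band+black against surroundings
    H=hsv(T)
    b=rep(n+' cap',(0,0,0),(180,255,50),box,.012)
    if n=='tb': q=rep(n+' band',(105,110,80),(125,255,255),box,.009)
    else: q=rep(n+' band',(0,150,120),(6,255,255),box,.009)
    w=rep(n+' white',(0,0,150),(180,45,255),box,.012)
    d=b-q;print(' dir',np.degrees(np.arctan2(d[1],d[0])).round(1),np.linalg.norm(d))
H=hsv(T)
for n,box,lo,hi in(('red',(270,172,335,285),(0,150,80),(6,255,255)),('blue',(362,165,412,275),(100,130,80),(125,255,255))):
    m=mask(T,(10,70,120),(22,200,255),box)
    m=cv2.morphologyEx(m,cv2.MORPH_OPEN,np.ones((2,2),np.uint8))
    _,s,l=blob(m); e=mask(T,lo,hi,box)
    cs,_=cv2.findContours(l.astype(np.uint8),cv2.RETR_EXTERNAL,cv2.CHAIN_APPROX_NONE)
    r=cv2.minAreaRect(np.vstack(cs)); P=[ray(T,p,.024) for p in cv2.boxPoints(r)]
    print(n,'wood rect',np.mean(P,0).round(4),[np.linalg.norm(P[i]-P[i-1]).round(4) for i in range(4)],np.array(P)[:,:2].round(3).tolist())
    for k in range(2):
        y=(box[1]+box[3])//2; mm=e.copy(); (mm.__setitem__((slice(0,y),),0) if k else mm.__setitem__((slice(y,480),),0))
        ce,s,_=blob(mm); print('  end',ce,s,ray(T,ce,.02).round(4))
    g=mask(T,(100,8,90),(150,80,190),box); n_,l,s,ce=cv2.connectedComponentsWithStats(g)
    for i in range(1,n_):
        if s[i,4]>80: print('  grey',s[i],ce[i],ray(T,ce[i],.008).round(4))
E
```

```text
inkblue cap [225.5 216.7] [221 212  10  10  77] [0.5817 0.3227 0.056 ]
inkred cap [233.1 291. ] [229 287   9   9  74] [0.3805 0.296  0.057 ]
glue cap [452.9 287.2] [448 284  10   7  54] [ 0.3965 -0.2912  0.07  ]
black [450.3 221.2] [442 213  18  17 211] [ 0.5784 -0.293   0.04  ]
tb cap [199.7 265.7] [198 264   5   4  13] [0.4501 0.399  0.012 ]
tb band [207.2 240. ] [202 236  12   9  74] [0.5225 0.3809 0.009 ]
tb white [203.6 249.6] [199 243  12  14 120] [0.4951 0.3894 0.012 ]
 dir 166.0 0.07459137988877622
tr cap [463.4 244.3] [462 243   4   3   7] [ 0.518  -0.3352  0.012 ]
tr band [485.5 264. ] [481 259  10  11  64] [ 0.4636 -0.3973  0.009 ]
tr white [476.9 256.4] [469 249  16  16 136] [ 0.4845 -0.3725  0.012 ]
 dir 48.8 0.08261251335600367
red wood rect [0.5523 0.1159 0.024 ] [np.float64(0.0755), np.float64(0.2606), np.float64(0.0768), np.float64(0.2602)] [[0.437, 0.186], [0.688, 0.119], [0.668, 0.045], [0.417, 0.114]]
  end [315.10416667 183.10416667] [303 179  24   9  48] [0.6849 0.081  0.02  ]
  end [286.84126984 275.41269841] [275 271  25  10  63] [0.4257 0.1553 0.02  ]
  grey [302 189  18  18 252] [310.33333333 197.49206349] [0.6461 0.0942 0.008 ]
  grey [287 210  27  46 669] [300.02092676 232.59192825] [0.5463 0.1216 0.008 ]
  grey [285 258  12  13 121] [290.45454545 264.37190083] [0.457  0.1467 0.008 ]
blue wood rect [ 0.5805 -0.1243  0.024 ] [np.float64(0.2585), np.float64(0.0799), np.float64(0.2588), np.float64(0.0784)] [[0.705, -0.073], [0.713, -0.152], [0.456, -0.175], [0.448, -0.097]]
  end [383.39583333 171.72916667] [371 170  26   4  48] [ 0.7197 -0.1104  0.02  ]
  end [392.51282051 268.20512821] [380 267  25   4  39] [ 0.4487 -0.1356  0.02  ]
  grey [376 179  18  18 249] [384.38554217 187.52208835] [ 0.6771 -0.1144  0.008 ]
  grey [378 202  20  44 662] [387.67824773 223.71299094] [ 0.574  -0.1235  0.008 ]
```

```bash
cat > plan.py <<'E'
# usage: from plan import go ; prints tool-frame shift from the current state to target x,y,z, tool-y heading
from h import *
def pose():
    s=ctrl.get_state();x,y,z,w=s['tcp_rot'];h=np.arctan2(2*(x*y+w*z),1-2*(y*y+z*z));return np.array(s['eef_pos']),h,s
def go(p,x,y,z,h,yh=None):
    d=np.array([x,y,z])-p; t=0
    if yh is not None:
        t=-((np.radians(yh+90)-h+np.pi)%(2*np.pi)-np.pi); h=np.radians(yh+90)
    c,s=np.cos(h),np.sin(h)
    print('turn',round(t,3),'shift',np.round([d[0]*c+d[1]*s,d[0]*s-d[1]*c,-d[2]],4))
    return np.array([x,y,z]),h
E
python3 - <<'E'
from m import *
from plan import *
T=cam('top');S=cam('scene')
for n,f,c in(('tb',(209.4,233.1),(199.9,267.9)),('tr',(491.2,269.1),(462.4,243.1))):
    a=ray(T,f,.003);b=ray(T,c,.011);d=b-a;print(n,((a+b)/2)[:2].round(4),np.linalg.norm(d[:2]).round(4),np.degrees(np.arctan2(d[1],d[0])).round(1))
for z in(.06,.075,.089): print('glue',z,ray(T,(452.9,287.2),z).round(4))
print('yellow edge',ray(T,(443.7,287.5),.0).round(4))
def rep(n,lo,hi,P,z):
    u=proj(S,P).astype(int);b=(u[0]-18,u[1]-18,u[0]+18,u[1]+18)
    try:
        ce,s,_=blob(mask(S,lo,hi,b)); print(n,u,ce.round(1),s,ray(S,ce,z).round(4))
    except Exception as e: print(n,u,e)
rep('inkblue',(0,150,80),(6,255,255),(.5817,.3227,.056),.056)
rep('inkred',(0,0,140),(180,70,255),(.3805,.296,.057),.056)
rep('glue',(105,100,30),(125,255,255),(.3965,-.29,.07),.07)
p,h,s=pose();print(p,np.degrees(h))
p,h=go(p,.397,-.288,.13,h)
p,h=go(p,.397,-.288,.06,h)
p,h=go(p,.397,-.288,.18,h)
p,h=go(p,.4565,.1462,.18,h)
p,h=go(p,.4565,.1462,.069,h)
E
```

```text
tb [0.4934 0.3876] 0.101 167.6
tr [ 0.4856 -0.3737] 0.1091 49.0
glue 0.06 [ 0.3968 -0.2935  0.06  ]
glue 0.075 [ 0.3963 -0.2901  0.075 ]
glue 0.089 [ 0.3959 -0.287   0.089 ]
yellow edge [ 0.3974 -0.281   0.    ]
inkblue [190 262] [191.4 263.5] [186 258  12  12 126] [0.5761 0.3236 0.056 ]
inkred [264 299] [271.8 294.6] [259 281  23  36 522] [0.3834 0.276  0.056 ]
glue [433 197] attempt to get argmax of an empty sequence
[ 0.27752815 -0.61497539  0.24764459] 24.28410174644706
turn 0 shift [ 0.2434 -0.2489  0.1176]
turn 0 shift [0.   0.   0.07]
turn 0 shift [ 0.    0.   -0.12]
turn 0 shift [ 0.2328 -0.3713 -0.    ]
turn 0 shift [0.    0.    0.111]
```

drive_tool(
  moves=[
    [[0,0,0],[0.0242,-0.0246,0.008],0.07],
    [[0,0,0],[0.0242,-0.0246,0.008],0.07],
    [[0,0,0],[0.0242,-0.0246,0.008],0.07],
    [[0,0,0],[0.0242,-0.0246,0.008],0.07],
    [[0,0,0],[0.0242,-0.0246,0.008],0.07],
  ],
  grip_force=30,
)

```text
time: 0.88
eef_pos: [0.3376, -0.4522, 0.208]
tcp_rot: [0.978, 0.21, 0.0, -0.0]
contact_force: [0.2, 0.0, 0.3]
opening: 0.818
finger_force: 0.0
```

drive_tool(
  moves=[
    [[0,0,0],[0.0242,-0.0246,0.008],0.07],
    [[0,0,0],[0.0242,-0.0246,0.008],0.07],
    [[0,0,0],[0.0242,-0.0246,0.008],0.07],
    [[0,0,0],[0.0242,-0.0246,0.008],0.07],
    [[0,0,0],[0.0242,-0.0246,0.008],0.07],
  ],
)

```text
time: 1.5
eef_pos: [0.3973, -0.2904, 0.1682]
tcp_rot: [0.978, 0.21, 0.0, 0.0]
contact_force: [0.6, 0.1, -0.5]
opening: 0.819
finger_force: 0.0
```

```bash
python3 - <<'E'
from m import *
from plan import *
T=cam('top');S=cam('scene','s1.png')
p,h,s=pose();print(p,np.degrees(h),s['opening'])
go(p,.397,-.291,.06,h)
b=proj(S,(.397,-.291,.07)).astype(int);print(b)
a=S['image'][b[1]-60:b[1]+60,b[0]-80:b[0]+80,::-1];cv2.imwrite('pics/c3.png',cv2.resize(a,None,fx=5,fy=5))
E
```

```text
[ 0.39701518 -0.28838202  0.16696057] 24.467354443177154 0.8169736942914072
turn 0 shift [-0.0011  0.0024  0.107 ]
[433 197]
```

View pics/c3.png

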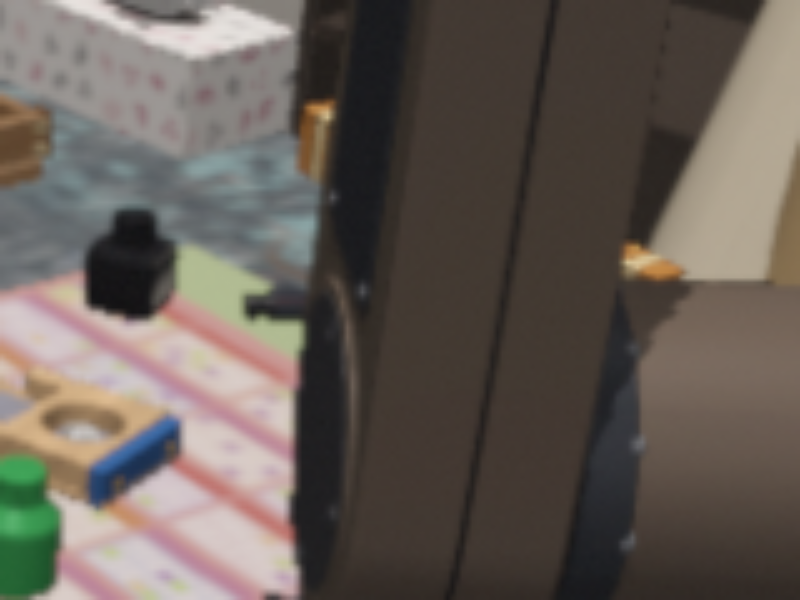

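The arm hides the glue in this view; the black bottle is at (130,265) in the crop. The pose agrees with the plan, so I descend and grip the glue.

drive_tool(
  moves=[
    [[0,0,0],[-0.001,0.001,0.036],0.07],
    [[0,0,0],[0,0,0.036],0.07],
    [[0,0,0],[0,0,0.034],0.07],
    [[0,0,0],[0,0,0],0.07],
    [[0,0,0],[0,0,0],0.01],
  ],
)

```text
time: 2.22
eef_pos: [0.3971, -0.294, 0.0636]
tcp_rot: [0.978, 0.21, 0.0, 0.001]
contact_force: [-1.1, -1.1, 0.8]
opening: 0.626
finger_force: 0.0
```

drive_tool(
  moves=[
    [[0,0,0],[0,0,0],0.01],
    [[0,0,0],[0,0,0],0.01],
    [[0,0,0],[0,0,0],0.01],
    [[0,0,0],[0,0,0],0.01],
    [[0,0,0],[0,0,0],0.01],
  ],
)

```text
time: 2.85
eef_pos: [0.3975, -0.2939, 0.064]
tcp_rot: [0.978, 0.21, 0.001, 0.001]
contact_force: [-0.5, 0.6, 6.5]
opening: 0.3
finger_force: 29.1
```

drive_tool(
  moves=[
    [[0,0,0],[0,0,-0.03],0.01],
    [[0,0,0],[0,0,-0.05],0.01],
    [[0,0,0],[0,0,-0.05],0.01],
    [[0,0,0],[0.0145,-0.0175,0],0.01],
    [[0,0,0],[0.0145,-0.0175,0],0.01],
  ],
)

```text
time: 3.48
eef_pos: [0.4088, -0.2487, 0.1932]
tcp_rot: [0.978, 0.21, 0.001, 0.001]
contact_force: [-0.1, -0.5, -0.7]
opening: 0.301
finger_force: 29.4
```

drive_tool(
  moves=[
    [[0,0,0],[0.029,-0.035,0],0.01],
    [[0,0,0],[0.029,-0.035,0],0.01],
    [[0,0,0],[0.029,-0.035,0],0.01],
    [[0,0,0],[0.029,-0.035,0],0.01],
    [[0,0,0],[0.018,-0.04,0],0.01],
  ],
)

```text
time: 4.1
eef_pos: [0.4569, -0.0283, 0.1923]
tcp_rot: [0.978, 0.21, 0.0, -0.0]
contact_force: [1.1, 0.3, -0.4]
opening: 0.304
finger_force: 29.4
```

drive_tool(
  moves=[
    [[0,0,0],[0.018,-0.04,0],0.01],
    [[0,0,0],[0.018,-0.04,0],0.01],
    [[0,0,0],[0.018,-0.04,0],0.01],
    [[0,0,0],[0.018,-0.04,0],0.01],
    [[0,0,0],[0,0,0],0.01],
  ],
)

```text
time: 4.72
eef_pos: [0.4558, 0.1479, 0.1921]
tcp_rot: [0.977, 0.213, -0.0, -0.0]
contact_force: [-0.2, -0.3, 0.2]
opening: 0.3
finger_force: 29.5
```

```bash
python3 - <<'E'
from plan import *
T=cam('top');S=cam('scene','s2.png')
p,h,s=pose();print(p,np.degrees(h),s['opening'])
go(p,.4565,.1462,.072,h)
b=proj(S,(.4565,.1462,.1)).astype(int)
a=S['image'][b[1]-75:b[1]+75,b[0]-100:b[0]+100,::-1];cv2.imwrite('pics/c4.png',cv2.resize(a,None,fx=4,fy=4))
E
```

```text
[0.45614161 0.14576821 0.19201594] 24.360210058099668 0.30092387029419915
turn 0 shift [ 0.0005 -0.0002  0.12  ]
```

View pics/c4.png

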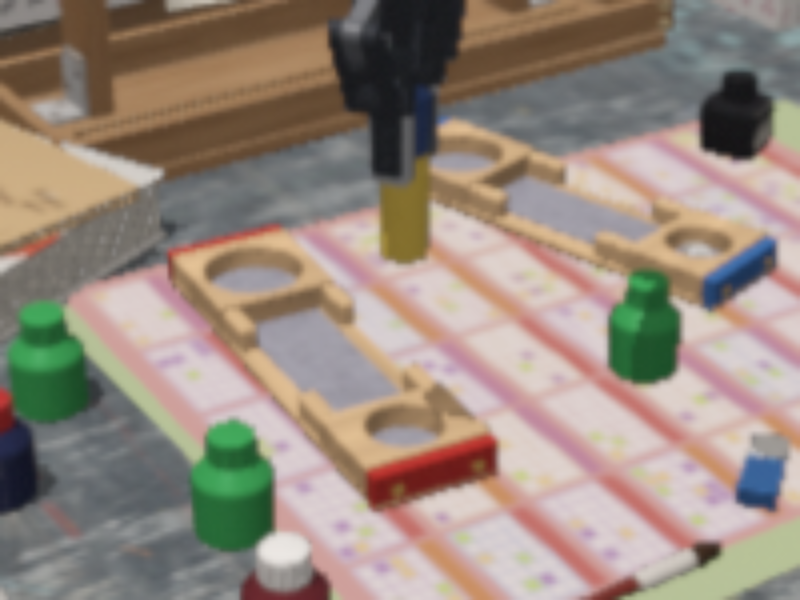

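The glue hangs upright (base at crop (405,255)), above the small well at (405,425). Lower it 121 mm and release.

drive_tool(
  moves=[
    [[0,0,0],[0,0,0.04],0.01],
    [[0,0,0],[0,0,0.04],0.01],
    [[0,0,0],[0,0,0.025],0.01],
    [[0,0,0],[0,0,0.01],0.01],
    [[0,0,0],[0,0,0.006],0.01],
  ],
)

```text
time: 5.45
eef_pos: [0.457, 0.1452, 0.0717]
tcp_rot: [0.978, 0.21, 0.0, -0.0]
contact_force: [-5.0, 4.4, 19.2]
opening: 0.299
finger_force: 29.3
```

drive_tool(
  moves=[
    [[0,0,0],[0,0,0],0.01],
    [[0,0,0],[0,0,0],0.03],
    [[0,0,0],[0,0,0],0.045],
    [[0,0,0],[0,0,0],0.065],
    [[0,0,0],[0,0,0],0.065],
  ],
)

```text
time: 6.08
eef_pos: [0.4566, 0.1456, 0.0714]
tcp_rot: [0.978, 0.21, 0.0, 0.0]
contact_force: [0.5, 0.8, 0.1]
opening: 0.762
finger_force: 0.0
```

drive_tool(
  moves=[
    [[0,0,0],[0,0,0],0.065],
    [[0,0,0],[0,0,-0.02],0.065],
    [[0,0,0],[0,0,-0.04],0.065],
    [[0,0,0],[0,0,-0.04],0.065],
    [[0,0,0],[0,0,0],0.065],
  ],
)

```text
time: 6.7
eef_pos: [0.459, 0.1459, 0.1753]
tcp_rot: [0.978, 0.21, 0.004, 0.0]
contact_force: [0.0, -0.0, -0.1]
opening: 0.759
finger_force: 0.0
```

```bash
python3 - <<'E'
from m import *
from plan import *
S=cam('scene','s3.png')
p,h,s=pose();print(p,np.degrees(h),s['opening'])
for n,P in(('floor',(.4565,.1462,.008)),('top',(.4565,.1462,.097))): print(n,proj(S,P))
ce,st,_=blob(mask(S,(105,100,30),(125,255,255),(250,210,320,290)));print(ce,st)
# caps of the two bottles in scene
for n,lo,hi,box in(('red cap',(0,150,80),(6,255,255),(178,250,205,278)),('white cap',(0,0,140),(180,60,255),(250,286,275,312))):
    ce,st,_=blob(mask(S,lo,hi,box));print(n,ce,st,ray(S,ce,.055).round(4))
p,h=go(p,.38,.296,.13,h);p,h=go(p,.6445,.0925,.15,h)
E
```

```text
[0.4575255  0.14575074 0.17294653] 24.287840221075964 0.7561141205383949
floor [295.20666806 273.35067889]
top [295.24428051 237.35359249]
[294.99253731 244.1641791 ] [291 237   9  16 134]
red cap [191.48  263.536] [186 258  12  12 125] [0.5774 0.3228 0.055 ]
white cap [266.96734694 296.96734694] [259 286  16  22 245] [0.3851 0.2863 0.055 ]
turn 0 shift [-0.0089 -0.1688  0.0429]
turn 0 shift [ 0.1574  0.2943 -0.02  ]
```

Glue is in: cap column 295 and its top at row 237, as predicted. Next, ink_red.

drive_tool(
  moves=[
    [[0,0,0],[-0.002,-0.042,0],0.07],
    [[0,0,0],[-0.002,-0.042,0],0.07],
    [[0,0,0],[-0.002,-0.042,0],0.07],
    [[0,0,0],[-0.002,-0.0415,0],0.07],
    [[0,0,0],[0,0,0.04],0.07],
  ],
)

```text
time: 7.38
eef_pos: [0.3806, 0.2977, 0.1323]
tcp_rot: [0.977, 0.212, 0.002, -0.001]
contact_force: [-0.4, -0.4, -1.5]
opening: 0.822
finger_force: 0.0
```

```bash
python3 - <<'E'
from plan import *
p,h,s=pose();print(p,np.degrees(h),s['opening'],s['qpos'])
go(p,.381,.295,.034,h)
E
```

```text
[0.3805882  0.29772277 0.13232336] 24.50991293766814 0.8215841554668851 [ 4.53269706e-01 -1.07210181e-02  2.13540655e+00  4.89311201e-04
  1.01168315e+00  1.59602746e+00]
turn 0 shift [-0.0008  0.0026  0.0983]
```

drive_tool(
  moves=[
    [[0,0,0],[0,0.001,0.035],0.07],
    [[0,0,0],[0,0,0.035],0.07],
    [[0,0,0],[0,0,0.027],0.07],
    [[0,0,0],[0,0,0],0.07],
    [[0,0,0],[0,0,0],0.03],
  ],
  grip_force=40,
)

```text
time: 8.0
eef_pos: [0.3808, 0.2941, 0.0344]
tcp_rot: [0.978, 0.21, -0.0, 0.0]
contact_force: [0.1, -0.2, -0.1]
opening: 0.626
finger_force: 0.0
```

drive_tool(
  moves=[
    [[0,0,0],[0,0,0],0.03],
    [[0,0,0],[0,0,0],0.03],
    [[0,0,0],[0,0,0],0.03],
    [[0,0,0],[0,0,-0.01],0.03],
    [[0,0,0],[0,0,-0.02],0.03],
  ],
)

```text
time: 8.62
eef_pos: [0.3796, 0.2935, 0.0638]
tcp_rot: [0.978, 0.21, -0.002, 0.0]
contact_force: [0.8, -0.0, -1.3]
opening: 0.469
finger_force: 40.6
```

drive_tool(
  moves=[
    [[0,0,0],[0,0,-0.04],0.03],
    [[0,0,0],[0,0,-0.04],0.03],
    [[0,0,0],[0,0,0],0.03],
  ],
)

```text
time: 9.0
eef_pos: [0.3828, 0.2951, 0.1483]
tcp_rot: [0.978, 0.21, 0.004, -0.001]
contact_force: [-1.4, 0.1, -0.4]
opening: 0.466
finger_force: 40.6
```

```bash
python3 - <<'E'
from plan import *
T=cam('top');S=cam('scene','s4.png')
p,h,s=pose();print(p,np.degrees(h),s['opening'],s['finger_force'])
go(p,.6445,.0925,.15,h)
b=proj(S,(.38,.294,.12)).astype(int);print(b)
a=S['image'][b[1]-60:b[1]+75,b[0]-90:b[0]+90,::-1];cv2.imwrite('pics/c5.png',cv2.resize(a,None,fx=4.2,fy=4.2))
E
```

```text
[0.38032324 0.29392311 0.14418739] 24.28343325327963 0.46923670227814307 40.56557595147751
turn 0 shift [ 0.158   0.2922 -0.0058]
[264 270]
```

View pics/c5.png

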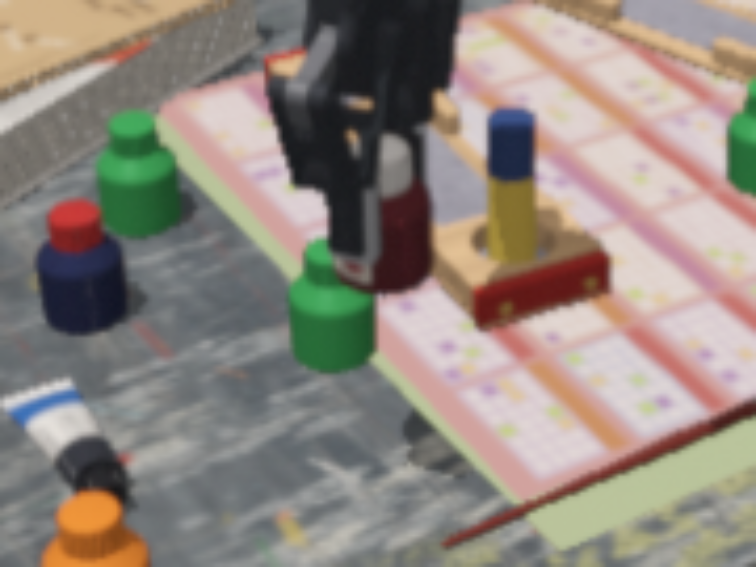

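The bottle is held upright, with the fingertips about 12–15 mm above its base; the glue is fully down in its well at crop (512,190). Next I carry the bottle to the red tray's large well.

drive_tool(
  moves=[
    [[0,0,0],[0.01,0.0182,-0.01],0.03],
    [[0,0,0],[0.0198,0.0365,0],0.03],
    [[0,0,0],[0.0198,0.0365,0],0.03],
    [[0,0,0],[0.0198,0.0365,0],0.03],
    [[0,0,0],[0.0198,0.0365,0],0.03],
  ],
)

```text
time: 9.72
eef_pos: [0.529, 0.18, 0.1516]
tcp_rot: [0.978, 0.21, -0.002, -0.0]
contact_force: [-0.1, 0.6, -0.4]
opening: 0.469
finger_force: 40.6
```

drive_tool(
  moves=[
    [[0,0,0],[0.0198,0.0365,0],0.03],
    [[0,0,0],[0.0198,0.0365,0],0.03],
    [[0,0,0],[0.0198,0.0365,0],0.03],
    [[0,0,0],[0.01,0.0182,0],0.03],
    [[0,0,0],[0,0,0],0.03],
  ],
)

```text
time: 10.35
eef_pos: [0.645, 0.0927, 0.1526]
tcp_rot: [0.978, 0.21, -0.001, -0.0]
contact_force: [-0.9, 0.4, -1.1]
opening: 0.469
finger_force: 40.6
```

```bash
python3 - <<'E'
from plan import *
S=cam('scene','s5.png')
p,h,s=pose();print(p,np.degrees(h),s['opening'],s['finger_force'])
go(p,.6445,.0925,.042,h)
E
```

```text
[0.64429844 0.09353105 0.1528474 ] 24.260149489913932 0.4682033420405703 40.58960550231859
turn 0 shift [-0.0002  0.001   0.1108]
```

drive_tool(
  moves=[
    [[0,0,0],[0,0.001,0.04],0.03],
    [[0,0,0],[0,0,0.04],0.03],
    [[0,0,0],[0,0,0.018],0.03],
    [[0,0,0],[0,0,0.008],0.03],
    [[0,0,0],[0,0,0.003],0.03],
  ],
)

```text
time: 11.02
eef_pos: [0.6463, 0.0928, 0.0463]
tcp_rot: [0.978, 0.211, 0.001, 0.0]
contact_force: [-0.1, -0.7, 0.6]
opening: 0.47
finger_force: 40.6
```

drive_tool(
  moves=[
    [[0,0,0],[0,0,0.001],0.03],
    [[0,0,0],[0,0,0],0.03],
  ],
)

```text
time: 11.28
eef_pos: [0.6466, 0.0923, 0.0456]
tcp_rot: [0.978, 0.21, 0.001, 0.0]
contact_force: [-0.2, -0.6, -0.1]
opening: 0.468
finger_force: 40.6
```

drive_tool(
  moves=[
    [[0,0,0],[0,0,0.002],0.03],
    [[0,0,0],[0,0,0.001],0.03],
    [[0,0,0],[0,0,0.001],0.03],
  ],
)

```text
time: 11.65
eef_pos: [0.6468, 0.0923, 0.0437]
tcp_rot: [0.978, 0.21, 0.0, 0.0]
contact_force: [-6.5, 0.1, 13.6]
opening: 0.468
finger_force: 42.0
```

Contact felt (13.6 N). Release slowly and withdraw.

drive_tool(
  moves=[
    [[0,0,0],[0,0,-0.001],0.03],
    [[0,0,0],[0,0,0],0.045],
    [[0,0,0],[0,0,0],0.055],
    [[0,0,0],[0,0,0],0.065],
    [[0,0,0],[0,0,0],0.065],
  ],
)

```text
time: 12.28
eef_pos: [0.6456, 0.0923, 0.041]
tcp_rot: [0.978, 0.21, -0.0, -0.0]
contact_force: [0.2, 0.2, -0.4]
opening: 0.762
finger_force: 0.0
```

drive_tool(
  moves=[
    [[0,0,0],[0,0,-0.02],0.065],
    [[0,0,0],[0,0,-0.04],0.065],
    [[0,0,0],[0,0,-0.04],0.065],
    [[0,0,0],[0,0,0],0.065],
  ],
)

```text
time: 12.78
eef_pos: [0.6492, 0.0924, 0.1482]
tcp_rot: [0.978, 0.21, 0.005, 0.001]
contact_force: [-0.8, 0.7, -0.8]
opening: 0.758
finger_force: 0.0
```

```bash
python3 - <<'E'
from m import *
from plan import *
S=cam('scene','s6.png')
p,h,s=pose();print(p,np.degrees(h),s['opening'],s['finger_force'])
for z in(.008,.068): print(proj(S,(.6445,.0925,z)))
go(p,.58,.3228,.034,h)
b=proj(S,(.6445,.0925,.05)).astype(int);print(b)
a=S['image'][b[1]-60:b[1]+60,b[0]-80:b[0]+80,::-1];cv2.imwrite('pics/c6.png',cv2.resize(a,None,fx=5,fy=5))
E
```

```text
[0.6475166  0.09236802 0.14520376] 24.284244566799842 0.762667475684568 0.0
[257.95825344 233.88573064]
[257.08670074 211.91969508]
turn 0 shift [ 0.0332 -0.2378  0.1112]
[257 218]
```

View pics/c6.png

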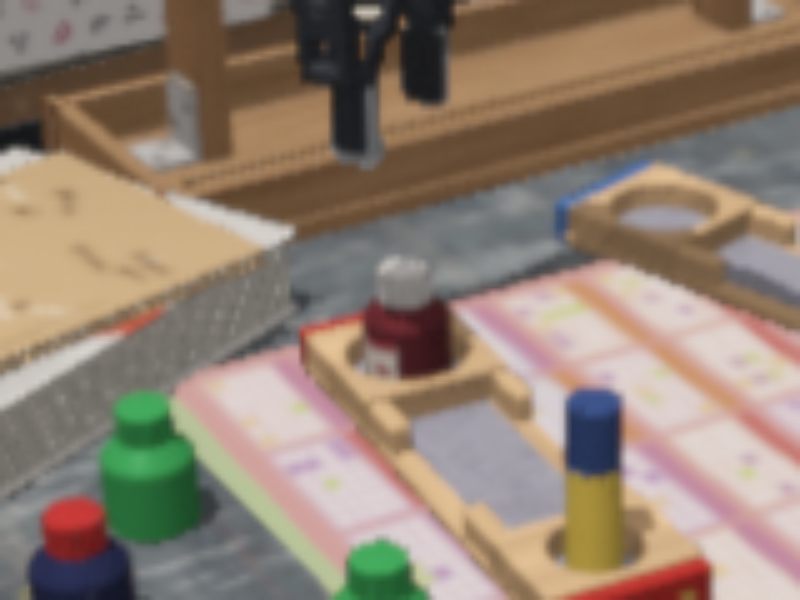

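ink_red stands upright in its well (crop (407,320)). Next, ink_blue.

drive_tool(
  moves=[
    [[0,0,0],[0.0055,-0.0396,0],0.065],
    [[0,0,0],[0.0055,-0.0396,0],0.065],
    [[0,0,0],[0.0055,-0.0396,0],0.065],
    [[0,0,0],[0.0055,-0.0396,0],0.065],
    [[0,0,0],[0.0055,-0.0396,0],0.065],
  ],
)

```text
time: 13.45
eef_pos: [0.588, 0.285, 0.1399]
tcp_rot: [0.978, 0.21, -0.001, 0.0]
contact_force: [-0.1, 0.6, 0.5]
opening: 0.757
finger_force: 0.0
```

drive_tool(
  moves=[
    [[0,0,0],[0.0055,-0.0396,0],0.065],
    [[0,0,0],[0,0,0.01],0.065],
    [[0,0,0],[0,0,0],0.065],
  ],
)

```text
time: 13.82
eef_pos: [0.5768, 0.3216, 0.1289]
tcp_rot: [0.978, 0.21, -0.002, 0.001]
contact_force: [-1.1, -1.3, -0.4]
opening: 0.756
finger_force: 0.0
```

```bash
python3 - <<'E'
from plan import *
p,h,s=pose();print(p,np.degrees(h),s['opening'],s['finger_force'])
go(p,.58,.3228,.036,h)
E
```

```text
[0.57680174 0.32163696 0.12885969] 24.301423543183894 0.7556998099553262 0.0
turn 0 shift [0.0034 0.0003 0.0929]
```

drive_tool(
  moves=[
    [[0,0,0],[0.0025,0,0.033],0.065],
    [[0,0,0],[0,0,0.035],0.065],
    [[0,0,0],[0,0,0.024],0.065],
    [[0,0,0],[0,0,0],0.065],
    [[0,0,0],[0,0,0],0.03],
  ],
)

```text
time: 14.45
eef_pos: [0.5814, 0.3229, 0.0403]
tcp_rot: [0.978, 0.21, 0.001, -0.0]
contact_force: [-0.4, 0.2, -0.3]
opening: 0.567
finger_force: 0.0
```

drive_tool(
  moves=[
    [[0,0,0],[0,0,0],0.03],
    [[0,0,0],[0,0,0],0.03],
    [[0,0,0],[0,0,0],0.03],
    [[0,0,0],[0,0,0],0.03],
  ],
)

```text
time: 14.95
eef_pos: [0.5818, 0.3237, 0.0413]
tcp_rot: [0.978, 0.21, 0.002, 0.0]
contact_force: [0.9, -2.3, 5.4]
opening: 0.468
finger_force: 40.9
```

drive_tool(
  moves=[
    [[0,0,0],[0,0,-0.01],0.03],
    [[0,0,0],[0,0,-0.03],0.03],
    [[0,0,0],[0,0,-0.04],0.03],
    [[0,0,0],[0,0,-0.04],0.03],
    [[0,0,0],[0,0,0],0.03],
  ],
)

```text
time: 15.58
eef_pos: [0.5824, 0.3247, 0.1641]
tcp_rot: [0.978, 0.21, 0.004, -0.001]
contact_force: [-0.2, 0.7, -0.8]
opening: 0.469
finger_force: 40.5
```

```bash
python3 - <<'E'
from plan import *
p,h,s=pose();print(p,np.degrees(h),s['opening'],s['finger_force'])
go(p,.6765,-.1145,.16,h)
E
```

```text
[0.58236707 0.32468893 0.16405907] 24.296173095379576 0.46859563657687725 40.5453118449077
turn 0 shift [-0.0949  0.439   0.0041]
```

drive_tool(
  moves=[
    [[0,0,0],[-0.0043,0.02,0],0.03],
    [[0,0,0],[-0.0086,0.04,0],0.03],
    [[0,0,0],[-0.0086,0.04,0],0.03],
    [[0,0,0],[-0.0086,0.04,0],0.03],
    [[0,0,0],[-0.0086,0.04,0],0.03],
  ],
)

```text
time: 16.2
eef_pos: [0.6176, 0.1409, 0.1561]
tcp_rot: [0.978, 0.21, -0.003, -0.0]
contact_force: [0.6, -0.1, -0.5]
opening: 0.468
finger_force: 40.5
```

drive_tool(
  moves=[
    [[0,0,0],[-0.0086,0.04,0],0.03],
    [[0,0,0],[-0.0086,0.04,0],0.03],
    [[0,0,0],[-0.0086,0.04,0],0.03],
    [[0,0,0],[-0.0086,0.04,0],0.03],
    [[0,0,0],[-0.0086,0.04,0],0.03],
  ],
)

```text
time: 16.82
eef_pos: [0.6603, -0.0587, 0.156]
tcp_rot: [0.978, 0.21, -0.003, -0.001]
contact_force: [-0.4, 0.9, -1.5]
opening: 0.468
finger_force: 40.5
```

drive_tool(
  moves=[
    [[0,0,0],[-0.0086,0.04,0],0.03],
    [[0,0,0],[-0.0043,0.019,0],0.03],
    [[0,0,0],[0,0,0.04],0.03],
    [[0,0,0],[0,0,0],0.03],
    [[0,0,0],[0,0,0],0.03],
  ],
)

```text
time: 17.45
eef_pos: [0.6744, -0.115, 0.1192]
tcp_rot: [0.978, 0.211, -0.0, -0.0]
contact_force: [-0.8, 0.7, 0.8]
opening: 0.467
finger_force: 40.7
```

```bash
python3 - <<'E'
from plan import *
S=cam('scene')
p,h,s=pose();print(p,np.degrees(h),s['opening'],s['finger_force'])
go(p,.6765,-.1145,.05,h)
b=proj(S,(.6765,-.1145,.06)).astype(int);print(b,proj(S,(.6765,-.1145,.08)))
a=S['image'][b[1]-60:b[1]+60,b[0]-80:b[0]+80,::-1];cv2.imwrite('pics/c7.png',cv2.resize(a,None,fx=5,fy=5))
E
```

```text
[ 0.67515762 -0.11514718  0.12036222] 24.327434019152093 0.4684231470084074 40.73071783175692
turn 0 shift [ 0.0015 -0.      0.0704]
[308 186] [309.0933471  180.01636054]
```

View pics/c7.png

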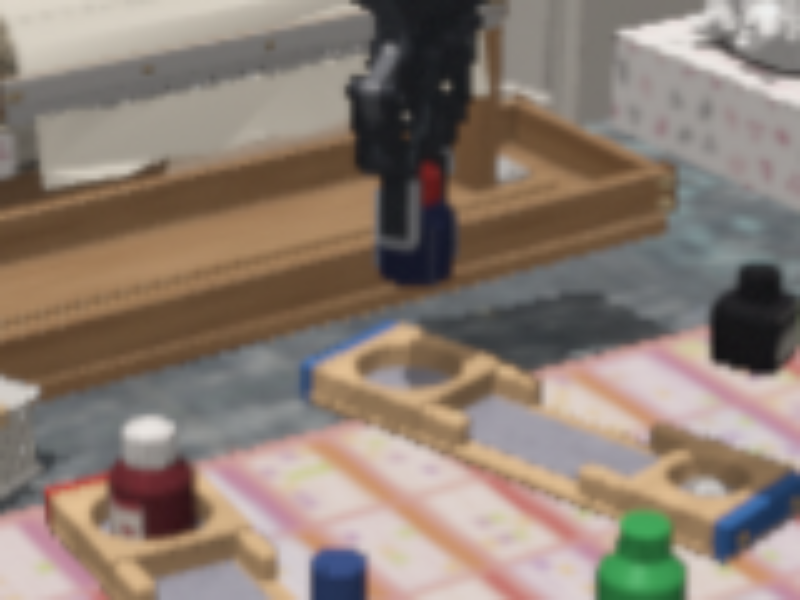

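ink_blue (base crop (415,280)) hangs above the blue tray's well (410,365), aligned. Lower it.

drive_tool(
  moves=[
    [[0,0,0],[0.0012,0,0.03],0.03],
    [[0,0,0],[0,0,0.022],0.03],
    [[0,0,0],[0,0,0.01],0.03],
    [[0,0,0],[0,0,0.005],0.03],
    [[0,0,0],[0,0,0.001],0.03],
  ],
)

```text
time: 18.12
eef_pos: [0.6762, -0.1151, 0.0517]
tcp_rot: [0.978, 0.21, 0.0, 0.0]
contact_force: [0.1, -0.4, -1.1]
opening: 0.469
finger_force: 40.7
```

drive_tool(
  moves=[
    [[0,0,0],[0,0,0.001],0.03],
    [[0,0,0],[0,0,0.001],0.03],
    [[0,0,0],[0,0,0],0.03],
  ],
)

```text
time: 18.5
eef_pos: [0.6759, -0.1151, 0.0496]
tcp_rot: [0.978, 0.21, 0.0, 0.0]
contact_force: [0.4, 0.1, -0.5]
opening: 0.468
finger_force: 40.7
```

drive_tool(
  moves=[
    [[0,0,0],[0,0,0.001],0.03],
    [[0,0,0],[0,0,0.001],0.03],
    [[0,0,0],[0,0,0],0.03],
  ],
)

```text
time: 18.88
eef_pos: [0.6761, -0.1151, 0.0493]
tcp_rot: [0.978, 0.21, -0.0, -0.0]
contact_force: [-3.0, 0.9, 6.6]
opening: 0.468
finger_force: 41.5
```

drive_tool(
  moves=[
    [[0,0,0],[0,0,0],0.045],
    [[0,0,0],[0,0,0],0.055],
    [[0,0,0],[0,0,0],0.065],
    [[0,0,0],[0,0,0],0.065],
    [[0,0,0],[0,0,-0.02],0.065],
  ],
)

```text
time: 19.5
eef_pos: [0.6742, -0.1146, 0.0656]
tcp_rot: [0.978, 0.21, -0.002, -0.001]
contact_force: [1.0, 0.1, -0.1]
opening: 0.761
finger_force: 0.0
```

drive_tool(
  moves=[
    [[0,0,0],[0,0,-0.04],0.065],
    [[0,0,0],[0,0,-0.05],0.065],
    [[0,0,0],[0,0,0],0.065],
  ],
)

```text
time: 19.88
eef_pos: [0.6796, -0.1162, 0.166]
tcp_rot: [0.978, 0.21, 0.006, 0.003]
contact_force: [-0.1, 0.5, 0.1]
opening: 0.76
finger_force: 0.0
```

```bash
python3 - <<'E'
from plan import *
p,h,s=pose();print(p,np.degrees(h),s['opening'],s['finger_force'],s['qpos'])
go(p,.5,.37,.16,h)
p,h=go(p,.4934,.3876,.16,h,-103)
E
```

```text
[ 0.67959548 -0.11618175  0.16596524] 24.289594444108676 0.7602422830098517 0.0 [-3.16202340e-01  3.81543000e-01  1.61109872e+00  2.27467735e-05
  1.13516838e+00  8.30698417e-01]
turn 0 shift [ 0.0363 -0.517   0.006 ]
turn 0.651 shift [-0.2947 -0.449   0.006 ]
```

drive_tool(
  moves=[
    [[0,0,0.163],[0,0,0],0.065],
    [[0,0,0.163],[0,0,0],0.065],
    [[0,0,0.163],[0,0,0],0.065],
    [[0,0,0.162],[0,0,0],0.065],
    [[0,0,0],[-0.0225,-0.0345,0],0.065],
  ],
)

```text
time: 20.5
eef_pos: [0.662, -0.0781, 0.1576]
tcp_rot: [0.993, -0.116, 0.0, 0.0]
contact_force: [-0.1, 0.5, 0.7]
opening: 0.76
finger_force: 0.0
```

drive_tool(
  moves=[
    [[0,0,0],[-0.0225,-0.0345,0],0.065],
    [[0,0,0],[-0.0225,-0.0345,0],0.065],
    [[0,0,0],[-0.0225,-0.0345,0],0.065],
    [[0,0,0],[-0.0225,-0.0345,0],0.065],
    [[0,0,0],[-0.0225,-0.0345,0],0.065],
  ],
)

```text
time: 21.12
eef_pos: [0.5901, 0.1182, 0.1575]
tcp_rot: [0.994, -0.113, -0.0, -0.0]
contact_force: [0.7, -0.0, 0.3]
opening: 0.761
finger_force: 0.0
```

drive_tool(
  moves=[
    [[0,0,0],[-0.0225,-0.0345,0],0.065],
    [[0,0,0],[-0.0225,-0.0345,0],0.065],
    [[0,0,0],[-0.0225,-0.0345,0],0.065],
    [[0,0,0],[-0.0225,-0.0345,0],0.065],
    [[0,0,0],[-0.0225,-0.0345,0],0.065],
  ],
)

```text
time: 21.75
eef_pos: [0.5194, 0.3116, 0.1576]
tcp_rot: [0.994, -0.113, 0.0, 0.0]
contact_force: [1.0, 0.5, 1.1]
opening: 0.762
finger_force: 0.0
```

drive_tool(
  moves=[
    [[0,0,0],[-0.0225,-0.0345,0],0.065],
    [[0,0,0],[-0.0225,-0.0345,0],0.065],
    [[0,0,0],[0,0,0],0.065],
    [[0,0,0],[0,0,0],0.065],
  ],
)

```text
time: 22.25
eef_pos: [0.4918, 0.3874, 0.1573]
tcp_rot: [0.994, -0.113, -0.0, 0.0]
contact_force: [-0.1, -0.4, -0.1]
opening: 0.763
finger_force: 0.0
```

```bash
python3 - <<'E'
from plan import *
p,h,s=pose();print(p,np.degrees(h),s['opening'],s['qpos'])
go(p,.4934,.3876,.02,h)
go(p,.4934,.3876,.02,h,-102.5)
E
```

```text
[0.49179669 0.38741204 0.15725752] -12.995373361090099 0.7626132985810019 [ 5.05535193e-01  2.67483507e-01  1.77400211e+00 -5.43021643e-04
  1.10051333e+00  2.30338974e+00]
turn 0 shift [ 0.0015 -0.0005  0.1373]
turn -0.009 shift [ 0.0015 -0.0005  0.1373]
```

drive_tool(
  moves=[
    [[0,0,0],[0.0015,0,0.045],0.065],
    [[0,0,0],[0,0,0.045],0.065],
    [[0,0,0],[0,0,0.035],0.065],
    [[0,0,0],[0,0,0.011],0.06],
    [[0,0,0],[0,0,0],0.05],
  ],
  grip_force=30,
)

```text
time: 22.88
eef_pos: [0.4937, 0.3867, 0.0213]
tcp_rot: [0.993, -0.114, -0.0, 0.0]
contact_force: [1.2, 0.5, 0.8]
opening: 0.588
finger_force: 0.0
```

drive_tool(
  moves=[
    [[0,0,0],[0,0,0],0.02],
    [[0,0,0],[0,0,0],0.02],
    [[0,0,0],[0,0,0],0.02],
    [[0,0,0],[0,0,0],0.02],
    [[0,0,0],[0,0,0],0.02],
  ],
)

```text
time: 23.5
eef_pos: [0.495, 0.3882, 0.0237]
tcp_rot: [0.994, -0.113, 0.002, -0.001]
contact_force: [0.2, -1.3, 6.6]
opening: 0.325
finger_force: 29.9
```

drive_tool(
  moves=[
    [[0,0,0],[0,0,-0.01],0.02],
    [[0,0,0],[0,0,-0.03],0.02],
    [[0,0,0],[0,0,-0.05],0.02],
    [[0,0,0],[0,0,-0.05],0.02],
    [[0,0,0],[0,0,0],0.02],
  ],
)

```text
time: 24.12
eef_pos: [0.4958, 0.3892, 0.1677]
tcp_rot: [0.994, -0.113, 0.004, -0.003]
contact_force: [0.8, 0.3, -1.3]
opening: 0.322
finger_force: 28.9
```

```bash
python3 - <<'E'
from plan import *
T=cam('top');S=cam('scene')
p,h,s=pose();print(p,np.degrees(h),s['opening'],s['finger_force'])
go(p,.5746,-.1239,.16,h,-84.7)
b=proj(S,p).astype(int)
a=S['image'][max(0,b[1]-60):b[1]+60,b[0]-80:b[0]+80,::-1]
b=proj(T,p).astype(int);print(b)
t=T['image'][b[1]-60:b[1]+60,b[0]-50:b[0]+60,::-1]
a=cv2.resize(a,(400,300));t=cv2.resize(t,(275,300));cv2.imwrite('pics/c8.png',np.hstack([a,t]))
E
```

```text
[0.49298861 0.38748604 0.16164396] -13.00878080363378 0.32495729514452626 28.86774773884099
turn -0.32 shift [0.034  0.5167 0.0016]
[191 244]
```

View pics/c8.png

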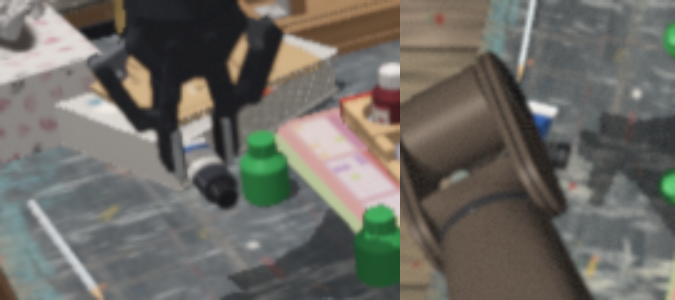

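The blue tube is held level enough, cap toward the robot (crop (222,195)). Carry it to the blue tray.

drive_tool(
  moves=[
    [[0,0,-0.16],[0,0,0],0.02],
    [[0,0,-0.16],[0,0,0],0.02],
    [[0,0,0],[0.0013,0.02,0],0.02],
    [[0,0,0],[0.0026,0.04,0],0.02],
    [[0,0,0],[0.0026,0.04,0],0.02],
  ],
)

```text
time: 24.85
eef_pos: [0.5082, 0.2862, 0.1596]
tcp_rot: [0.999, 0.045, -0.001, 0.001]
contact_force: [-0.2, -0.1, -0.1]
opening: 0.323
finger_force: 28.9
```

drive_tool(
  moves=[
    [[0,0,0],[0.0026,0.04,0],0.02],
    [[0,0,0],[0.0026,0.04,0],0.02],
    [[0,0,0],[0.0026,0.04,0],0.02],
    [[0,0,0],[0.0026,0.04,0],0.02],
    [[0,0,0],[0.0026,0.04,0],0.02],
  ],
)

```text
time: 25.48
eef_pos: [0.5393, 0.0882, 0.1598]
tcp_rot: [0.999, 0.045, -0.001, 0.0]
contact_force: [0.8, -0.1, -0.4]
opening: 0.32
finger_force: 28.9
```

drive_tool(
  moves=[
    [[0,0,0],[0.0026,0.04,0],0.02],
    [[0,0,0],[0.0026,0.04,0],0.02],
    [[0,0,0],[0.0026,0.04,0],0.02],
    [[0,0,0],[0.0026,0.04,0],0.02],
    [[0,0,0],[0.0026,0.0167,0],0.02],
  ],
)

```text
time: 26.1
eef_pos: [0.5687, -0.0866, 0.16]
tcp_rot: [0.999, 0.044, -0.001, -0.0]
contact_force: [-0.2, 0.4, -1.7]
opening: 0.326
finger_force: 28.9
```

drive_tool(
  moves=[
    [[0,0,0],[0,0,0.03],0.02],
    [[0,0,0],[0,0,0.03],0.02],
    [[0,0,0],[0,0,0],0.02],
    [[0,0,0],[0,0,0],0.02],
  ],
)

```text
time: 26.6
eef_pos: [0.57, -0.0841, 0.1019]
tcp_rot: [0.999, 0.046, 0.0, 0.0]
contact_force: [0.3, -0.2, -1.2]
opening: 0.321
finger_force: 28.9
```

```bash
python3 - <<'E'
from plan import *
S=cam('scene')
p,h,s=pose();print(p,np.degrees(h),s['opening'],s['finger_force'])
go(p,.5746,-.1239,.03,h,-84.7)
b=proj(S,(.5746,-.1239,.06)).astype(int)
a=S['image'][b[1]-60:b[1]+60,b[0]-80:b[0]+80,::-1];cv2.imwrite('pics/c9.png',cv2.resize(a,None,fx=5,fy=5))
E
```

```text
[ 0.57058675 -0.08423601  0.10262525] 5.303432341764246 0.32312313616054084 28.946284928242676
turn 0.0 shift [0.0003 0.0399 0.0726]
```

View pics/c9.png

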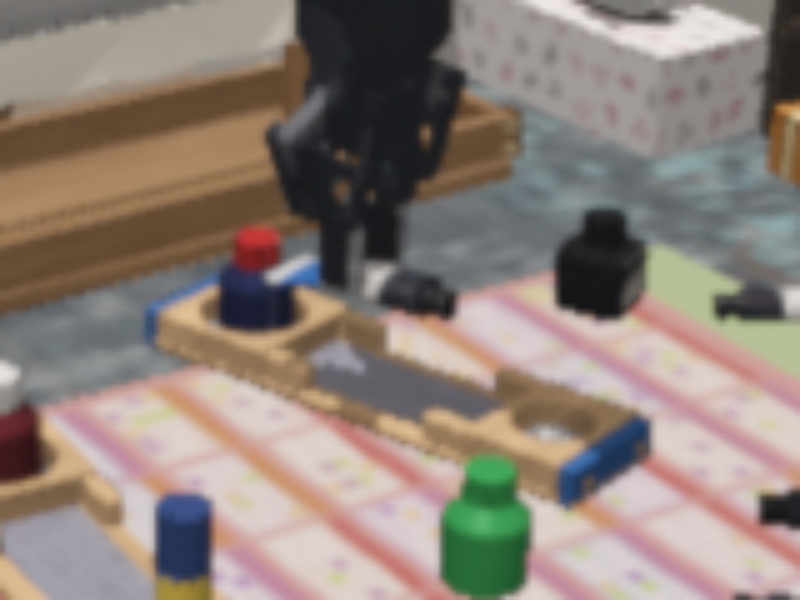

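The tube is level and aligned, 40 mm short sideways of the cradle; ink_blue stands in its well (258,280). Shift, then lower.

drive_tool(
  moves=[
    [[0,0,0],[0,0.04,0],0.02],
    [[0,0,0],[0,0,0.03],0.02],
    [[0,0,0],[0,0,0.03],0.02],
    [[0,0,0],[0,0,0.008],0.02],
    [[0,0,0],[0,0,0],0.02],
  ],
)

```text
time: 27.28
eef_pos: [0.5741, -0.124, 0.0341]
tcp_rot: [0.999, 0.046, 0.0, 0.0]
contact_force: [-0.9, -0.4, -0.5]
opening: 0.322
finger_force: 29.0
```

drive_tool(
  moves=[
    [[0,0,0],[0,0,0.001],0.02],
    [[0,0,0],[0,0,0.001],0.02],
    [[0,0,0],[0,0,0],0.02],
  ],
)

```text
time: 27.65
eef_pos: [0.5739, -0.1241, 0.0319]
tcp_rot: [0.999, 0.046, 0.0, 0.0]
contact_force: [-0.8, -0.1, -0.9]
opening: 0.326
finger_force: 29.0
```

drive_tool(
  moves=[
    [[0,0,0],[0,0,0.001],0.02],
    [[0,0,0],[0,0,0.001],0.02],
    [[0,0,0],[0,0,0],0.02],
  ],
)

```text
time: 28.02
eef_pos: [0.574, -0.1241, 0.0316]
tcp_rot: [0.999, 0.047, -0.0, -0.0]
contact_force: [-4.6, 1.9, 10.4]
opening: 0.324
finger_force: 31.4
```

drive_tool(
  moves=[
    [[0,0,0],[0,0,0],0.035],
    [[0,0,0],[0,0,0],0.05],
    [[0,0,0],[0,0,0],0.06],
    [[0,0,0],[0,0,0],0.06],
    [[0,0,0],[0,0,-0.02],0.06],
  ],
)

```text
time: 28.65
eef_pos: [0.572, -0.1234, 0.0481]
tcp_rot: [0.999, 0.046, -0.002, -0.001]
contact_force: [-0.5, -0.2, -0.1]
opening: 0.7
finger_force: 0.0
```

drive_tool(
  moves=[
    [[0,0,0],[0,0,-0.05],0.06],
    [[0,0,0],[0,0,-0.05],0.06],
    [[0,0,0],[0,0,0],0.06],
  ],
)

```text
time: 29.02
eef_pos: [0.5772, -0.1254, 0.1569]
tcp_rot: [0.999, 0.046, 0.006, 0.003]
contact_force: [-0.5, 0.5, -0.0]
opening: 0.705
finger_force: 0.0
```

```bash
python3 - <<'E'
from plan import *
p,h,s=pose();print(p,np.degrees(h),s['opening'])
go(p,.4856,-.3737,.15,h,-41)
S=cam('scene')
b=proj(S,(.5746,-.1239,.06)).astype(int)
a=S['image'][b[1]-60:b[1]+60,b[0]-80:b[0]+80,::-1];cv2.imwrite('pics/c10.png',cv2.resize(a,None,fx=5,fy=5))
E
```

```text
[ 0.57723616 -0.12537694  0.15689295] 5.324944625300857 0.7045981032029356
turn -0.762 shift [-0.2475  0.0938  0.0069]
```

View pics/c10.png

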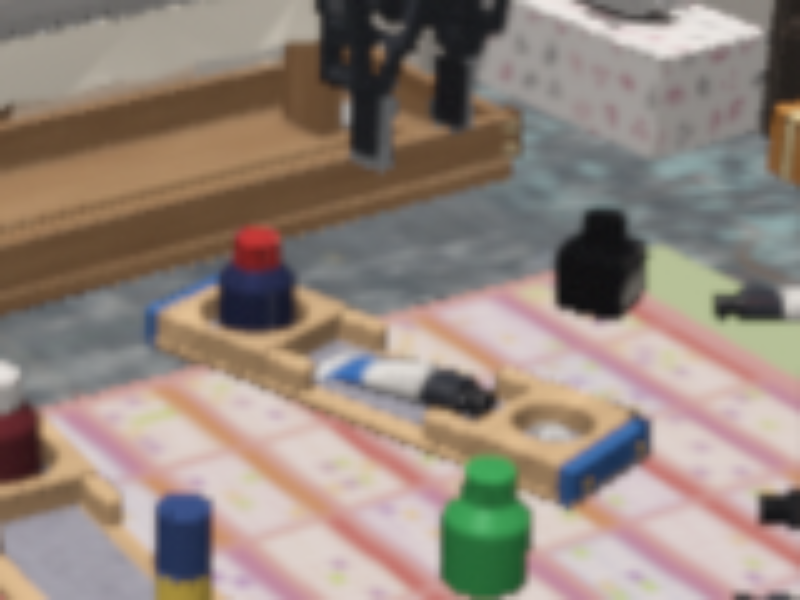

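The blue tube lies in its cradle, cap near (480,395). I'll verify it from the top later. Next, tube_red.

drive_tool(
  moves=[
    [[0,0,-0.1524],[0,0,0],0.06],
    [[0,0,-0.1524],[0,0,0],0.06],
    [[0,0,-0.1524],[0,0,0],0.06],
    [[0,0,-0.1524],[0,0,0],0.06],
    [[0,0,-0.1524],[0,0,0],0.06],
  ],
)

```text
time: 29.7
eef_pos: [0.5726, -0.1236, 0.148]
tcp_rot: [0.909, 0.417, -0.001, -0.001]
contact_force: [-0.3, -0.2, -0.4]
opening: 0.705
finger_force: 0.0
```

drive_tool(
  moves=[
    [[0,0,0],[-0.0354,0.0134,0],0.06],
    [[0,0,0],[-0.0354,0.0134,0],0.06],
    [[0,0,0],[-0.0354,0.0134,0],0.06],
    [[0,0,0],[-0.0354,0.0134,0],0.06],
    [[0,0,0],[-0.0354,0.0134,0],0.06],
  ],
)

```text
time: 30.32
eef_pos: [0.5067, -0.3019, 0.148]
tcp_rot: [0.91, 0.415, -0.001, -0.001]
contact_force: [0.3, -0.6, -0.1]
opening: 0.705
finger_force: 0.0
```

drive_tool(
  moves=[
    [[0,0,0],[-0.0354,0.0134,0],0.06],
    [[0,0,0],[-0.0354,0.0134,0],0.06],
    [[0,0,0],[0,0,0],0.06],
    [[0,0,0],[0,0,0],0.06],
  ],
)

```text
time: 30.82
eef_pos: [0.4812, -0.3717, 0.1483]
tcp_rot: [0.91, 0.414, -0.0, -0.001]
contact_force: [-0.3, 0.8, -0.2]
opening: 0.701
finger_force: 0.0
```

```bash
python3 - <<'E'
from m import *
from plan import *
p,h,s=pose();print(p,np.degrees(h),s['opening'],s['qpos'])
go(p,.4856,-.3737,.02,h,-41)
T=cam('top','t11.png')
ce,st,_=blob(mask(T,(105,110,80),(125,255,255),(370,190,405,262)));print('band',ce,st,ray(T,ce,.016))
ce,st,l=blob(mask(T,(0,0,0),(180,255,70),(372,200,405,262)));print('cap',ce,st,ray(T,ce,.018),ray(T,(ce[0],st[1]+st[3]),.018))
E
```

```text
[ 0.48124316 -0.37165041  0.14827675] 48.95647928155997 0.7012158548886871 [-8.24463454e-01  2.41687325e-01  1.82363417e+00  4.31895309e-04
  1.07869108e+00 -1.08324160e-01]
turn -0.001 shift [0.0013 0.0046 0.1283]
band [387.14705882 213.22058824] [382 210  11   7  68] [ 0.60247828 -0.12122681  0.016     ]
cap [389.52941176 235.89705882] [386 231   8  12  68] [ 0.53852595 -0.12760154  0.018     ] [ 0.5186888  -0.12758715  0.018     ]
```

drive_tool(
  moves=[
    [[0,0,0],[0.0013,0.0046,0.04],0.06],
    [[0,0,0],[0,0,0.045],0.06],
    [[0,0,0],[0,0,0.033],0.06],
    [[0,0,0],[0,0,0.01],0.06],
    [[0,0,0],[0,0,0],0.05],
  ],
)

```text
time: 31.5
eef_pos: [0.4863, -0.3738, 0.0212]
tcp_rot: [0.91, 0.415, -0.0, -0.0]
contact_force: [-0.1, 0.1, 0.7]
opening: 0.584
finger_force: 0.0
```

drive_tool(
  moves=[
    [[0,0,0],[0,0,0],0.02],
    [[0,0,0],[0,0,0],0.02],
    [[0,0,0],[0,0,0],0.02],
    [[0,0,0],[0,0,0],0.02],
    [[0,0,0],[0,0,0],0.02],
  ],
)

```text
time: 32.12
eef_pos: [0.4871, -0.3755, 0.0235]
tcp_rot: [0.91, 0.414, 0.001, 0.001]
contact_force: [-0.2, 1.8, 5.5]
opening: 0.325
finger_force: 29.4
```

drive_tool(
  moves=[
    [[0,0,0],[0,0,-0.01],0.02],
    [[0,0,0],[0,0,-0.03],0.02],
    [[0,0,0],[0,0,-0.05],0.02],
    [[0,0,0],[0,0,-0.05],0.02],
    [[0,0,0],[0,0,0],0.02],
  ],
)

```text
time: 32.75
eef_pos: [0.4882, -0.377, 0.1678]
tcp_rot: [0.91, 0.414, 0.002, 0.006]
contact_force: [-0.6, 0.6, -0.0]
opening: 0.319
finger_force: 28.1
```

```bash
python3 - <<'E'
from plan import *
p,h,s=pose();print(p,np.degrees(h),s['opening'],s['finger_force'])
go(p,.5459,.1206,.16,h,-106)
E
```

```text
[ 0.48820646 -0.37703009  0.167771  ] 48.97343554871197 0.3187528672158487 28.099513182783085
turn 1.134 shift [-0.0817 -0.4943  0.0078]
```

drive_tool(
  moves=[
    [[0,0,0.162],[0,0,0],0.02],
    [[0,0,0.162],[0,0,0],0.02],
    [[0,0,0.162],[0,0,0],0.02],
    [[0,0,0.162],[0,0,0],0.02],
    [[0,0,0.162],[0,0,0],0.02],
  ],
)

```text
time: 33.38
eef_pos: [0.4852, -0.3739, 0.1596]
tcp_rot: [1.0, 0.02, -0.001, -0.001]
contact_force: [0.4, -0.8, -0.7]
opening: 0.32
finger_force: 28.1
```

drive_tool(
  moves=[
    [[0,0,0.162],[0,0,0],0.02],
    [[0,0,0.162],[0,0,0],0.02],
    [[0,0,0],[-0.006,-0.0378,0],0.02],
    [[0,0,0],[-0.006,-0.0378,0],0.02],
    [[0,0,0],[-0.006,-0.0378,0],0.02],
  ],
)

```text
time: 34.0
eef_pos: [0.4991, -0.259, 0.1597]
tcp_rot: [0.99, -0.139, -0.001, -0.001]
contact_force: [0.5, 0.8, 0.3]
opening: 0.319
finger_force: 28.1
```

drive_tool(
  moves=[
    [[0,0,0],[-0.006,-0.0378,0],0.02],
    [[0,0,0],[-0.006,-0.0378,0],0.02],
    [[0,0,0],[-0.006,-0.0378,0],0.02],
    [[0,0,0],[-0.006,-0.0378,0],0.02],
    [[0,0,0],[-0.006,-0.0378,0],0.02],
  ],
)

```text
time: 34.62
eef_pos: [0.5223, -0.0692, 0.16]
tcp_rot: [0.99, -0.139, -0.001, -0.0]
contact_force: [0.8, -0.2, -0.5]
opening: 0.321
finger_force: 28.1
```

drive_tool(
  moves=[
    [[0,0,0],[-0.006,-0.0378,0],0.02],
    [[0,0,0],[-0.006,-0.0378,0],0.02],
    [[0,0,0],[-0.006,-0.0378,0],0.02],
    [[0,0,0],[-0.006,-0.0378,0],0.02],
    [[0,0,0],[-0.006,-0.0378,0],0.02],
  ],
)

```text
time: 35.25
eef_pos: [0.5455, 0.1204, 0.1599]
tcp_rot: [0.99, -0.139, -0.001, 0.0]
contact_force: [1.3, -0.1, -0.8]
opening: 0.32
finger_force: 28.1
```

drive_tool(
  moves=[
    [[0,0,0],[0,0,0],0.02],
    [[0,0,0],[0,0,0],0.02],
  ],
)

```text
time: 35.5
eef_pos: [0.5457, 0.119, 0.1603]
tcp_rot: [0.99, -0.139, -0.001, 0.0]
contact_force: [-0.2, 0.4, -0.1]
opening: 0.322
finger_force: 28.2
```

```bash
python3 - <<'E'
from plan import *
S=cam('scene')
p,h,s=pose();print(p,np.degrees(h),s['opening'],s['finger_force'])
go(p,.5459,.1206,.032,h,-106)
b=proj(S,(.5459,.1206,.08)).astype(int)
a=S['image'][b[1]-60:b[1]+60,b[0]-80:b[0]+80,::-1];cv2.imwrite('pics/c11.png',cv2.resize(a,None,fx=5,fy=5))
E
```

```text
[0.54590652 0.11858023 0.16052546] -16.032420673491202 0.31820314336504546 28.163873455550856
turn -0.001 shift [-0.0006 -0.0019  0.1285]
```

View pics/c11.png

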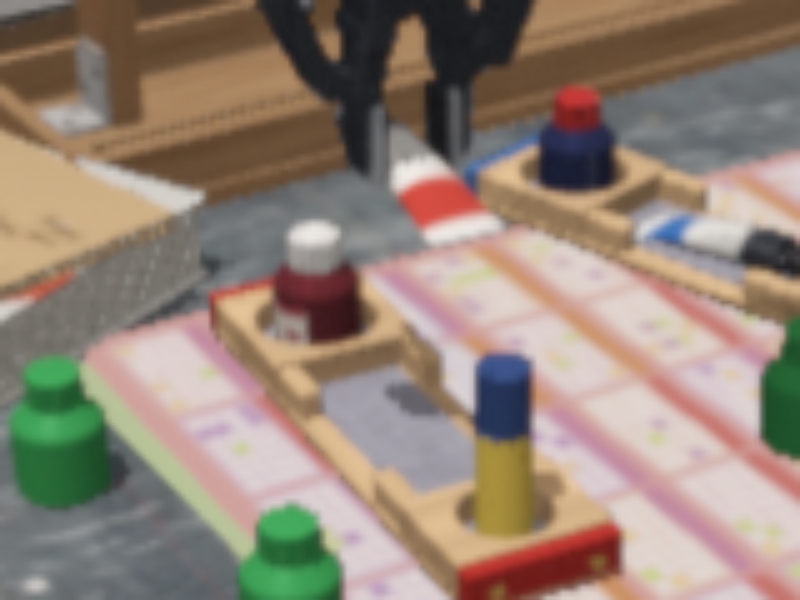

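The red tube is aligned over the cradle, flat end toward the glue (crop (460,220)). Lower it.

drive_tool(
  moves=[
    [[0,0,0],[-0.0005,-0.0017,0.04],0.02],
    [[0,0,0],[0,0,0.045],0.02],
    [[0,0,0],[0,0,0.03],0.02],
    [[0,0,0],[0,0,0.01],0.02],
    [[0,0,0],[0,0,0],0.02],
  ],
)

```text
time: 36.17
eef_pos: [0.5464, 0.1204, 0.0362]
tcp_rot: [0.99, -0.14, -0.0, 0.0]
contact_force: [1.0, 0.2, 0.0]
opening: 0.325
finger_force: 28.2
```

drive_tool(
  moves=[
    [[0,0,0],[0,0,0.001],0.02],
    [[0,0,0],[0,0,0.001],0.02],
    [[0,0,0],[0,0,0],0.02],
  ],
)

```text
time: 36.55
eef_pos: [0.5469, 0.1212, 0.0351]
tcp_rot: [0.99, -0.139, 0.001, -0.0]
contact_force: [0.1, 0.7, -0.2]
opening: 0.323
finger_force: 28.2
```

drive_tool(
  moves=[
    [[0,0,0],[0,0,0.001],0.02],
    [[0,0,0],[0,0,0.001],0.02],
    [[0,0,0],[0,0,0.001],0.02],
    [[0,0,0],[0,0,0.001],0.02],
    [[0,0,0],[0,0,0],0.02],
  ],
)

```text
time: 37.17
eef_pos: [0.5465, 0.1211, 0.0315]
tcp_rot: [0.99, -0.139, -0.001, 0.0]
contact_force: [-3.5, -0.7, 7.8]
opening: 0.323
finger_force: 30.0
```

Contact made. Release, rise, and move the arm clear for a check.

drive_tool(
  moves=[
    [[0,0,0],[0,0,0],0.035],
    [[0,0,0],[0,0,0],0.05],
    [[0,0,0],[0,0,0],0.06],
    [[0,0,0],[0,0,0],0.06],
    [[0,0,0],[0,0,-0.02],0.06],
  ],
)

```text
time: 37.8
eef_pos: [0.5449, 0.121, 0.0492]
tcp_rot: [0.99, -0.139, -0.002, 0.0]
contact_force: [-0.1, 0.3, 0.7]
opening: 0.702
finger_force: 0.0
```

drive_tool(
  moves=[
    [[0,0,0],[0,0,-0.05],0.06],
    [[0,0,0],[0,0,-0.05],0.06],
    [[0,0,0],[0,0,-0.05],0.06],
    [[0,0,0],[0,0.04,0],0.06],
    [[0,0,0],[0,0.05,0],0.06],
  ],
)

```text
time: 38.42
eef_pos: [0.5222, 0.0342, 0.2033]
tcp_rot: [0.99, -0.138, 0.002, 0.0]
contact_force: [0.6, -0.2, -0.4]
opening: 0.703
finger_force: 0.0
```

drive_tool(
  moves=[
    [[0,0,0],[0,0.05,0],0.06],
    [[0,0,0],[0,0.05,0],0.06],
    [[0,0,0],[0,0.05,0],0.06],
    [[0,0,0],[0,0.05,0],0.06],
    [[0,0,0],[0,0.05,0],0.06],
  ],
)

```text
time: 39.05
eef_pos: [0.4523, -0.2073, 0.2021]
tcp_rot: [0.99, -0.139, 0.001, 0.001]
contact_force: [0.1, 0.8, 0.3]
opening: 0.701
finger_force: 0.0
```

drive_tool(
  moves=[
    [[0,0,0],[0,0.05,0],0.06],
    [[0,0,0],[0,0.05,0],0.06],
    [[0,0,0],[0,0.05,0],0.06],
    [[0,0,0],[0,0,0],0.06],
    [[0,0,0],[0,0,0],0.06],
  ],
)

```text
time: 39.67
eef_pos: [0.4114, -0.3496, 0.2011]
tcp_rot: [0.99, -0.139, 0.0, 0.0]
contact_force: [0.3, 0.3, 0.6]
opening: 0.701
finger_force: 0.0
```

```bash
python3 - <<'E'
from m import *
T=cam('top');S=cam('scene')
a=cv2.resize(T['image'][165:285,270:420,::-1],(400,320),interpolation=cv2.INTER_CUBIC)
b=cv2.resize(S['image'][175:295,225:375,::-1],(400,320),interpolation=cv2.INTER_CUBIC)
cv2.imwrite('pics/c12.png',np.hstack([a,b]))
ce,st,_=blob(mask(T,(0,150,100),(6,255,255),(282,205,318,262)));print('band',ce,st,ray(T,ce,.016))
ce,st,_=blob(mask(T,(0,0,0),(180,255,70),(285,200,325,262)));print('cap',ce,st,ray(T,ce,.018))
for n,lo,hi,bx in(('rc',(0,150,100),(6,255,255),(370,175,398,200)),('wc',(0,0,150),(180,50,255),(298,185,322,210)),('gl',(105,100,40),(125,255,255),(275,250,305,280))):
    ce,st,_=blob(mask(T,lo,hi,bx));print(n,ce,st,ray(T,ce,.064 if n!='gl' else .09))
E
```

```text
band [296.66666667 243.40277778] [291 239  12  10  72] [0.51496493 0.12995683 0.016     ]
cap [304.07246377 218.8115942 ] [300 213   8  12  69] [0.5838159 0.1103907 0.018    ]
rc [386.44871795 183.91025641] [382 179  10  10  78] [ 0.67545524 -0.11439738  0.064     ]
wc [310.15584416 193.44155844] [306 189  10  10  77] [0.64670678 0.09288196 0.064     ]
gl [288.12962963 262.74074074] [284 259   9   8  54] [0.4557765 0.1472704 0.09     ]
```

View pics/c12.png

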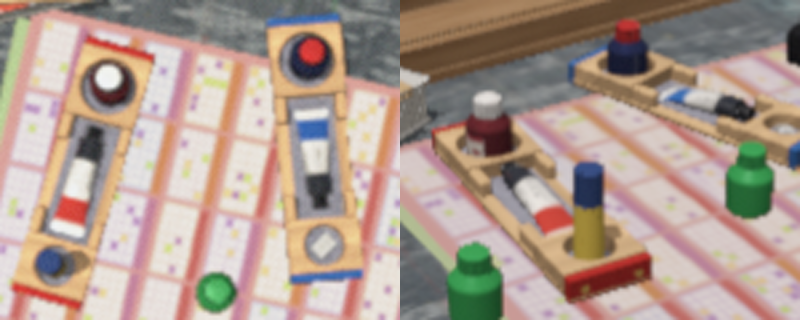

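The last picture shows all five items down in their recesses: bottles at (108,82) and (308,58), tubes in both cradles, glue at (52,262). The measured positions are within 3 mm of the targets, and the arm is clear. Handing in.

```bash
python3 -c "
from plant import ctrl
print(ctrl.sign_off())"
```

```text
the job is handed in; nothing more can be done
None
```

Both kits are made up and the job is handed in: all five items were down in their recesses at the final check, the arm was clear and the black ink bottle had not been touched, but sign-off returned no verdict.

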